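# Hang a pail by its axle pins and tip out the corks

## Task

Pick up the blue pail by its bail and hang it in the tipping stand, its axle pins in the two slotted posts and its tilting knob toward the robot. Then take it by the tilting knob on its bottom rim, swing that up to tip both cork stoppers out into the stand's white tray, and let the pail down again so that it hangs upright, empty, in the stand. Keep the pail level until it hangs in the stand, and leave the white pail alone.

Things in the scene. Friction and masses are not known exactly. Their poses are not given: they have to be found in the camera images.
- blue_pail: The blue pail with a pale wooden bail grip, holding two corks; 0.4 kg. Flared, round, 60 mm tall, 100 mm across the rim, 60 mm across the bottom. Origin: centre of its underside; z up through the mouth, y along its axle, x away from its tilting knob, toward a small pouring lip. A wire bail, fixed upright (it does not fold), arches over the mouth in the y-z plane, 59 mm to each side.
- blue_pail_axle (a point): Centre of the blue pail's axle, 56 mm above its underside: two 8 mm steel pins stick out along the pail's +/-y to 93 mm from this centre. Same axes as the pail.
- blue_pail_bail (a point): Centre of the wooden grip of the blue pail's bail: a round bar 16 mm thick, 48 mm long along the pail's y, 74 mm straight above the axle. Rigid with the pail.
- blue_pail_grip (a point): Centre of the tilting knob, on a rod from the pail's bottom rim: two 26 mm discs, together 22 mm thick along the pail's y; pinched on its flat sides (along y) it spins freely about y on the rod's end. 100 mm from the axle along the pail's -x, 36 mm below it. In the stand it swings on a 106 mm circle about the axle; raising it turns the mouth to +x. Corks slide out at 110 to 130 degrees of tip.
- stand_seat (a point): Tipping stand, fixed: where the axle's centre rests, 135 mm above the table. y along the axle, z up, x away from the robot, the way the mouth tips. Two 12 mm thick aluminium posts at y +/-73 mm, each with a slot 12 mm wide, 14 mm deep under a V mouth 50 mm wide, topped 32 mm above this point. White open tray below: x -95 to 105, y +/-62 mm, floor 125, wall tops 87 mm below this point.
- stopper_1_center (a point): Centre of a brown cork stopper, a slightly tapered cylinder 22 mm across and 22 mm tall, loose in the blue pail at the start.
- stopper_2_center (a point): Centre of the second, equal cork stopper, also in the blue pail at the start.
- white_pail_axle (a point): An empty white pail with black bail grip, same shape and size, standing on the table: to be left alone. The point is the centre of its axle.

How it is judged:
By the outcome, as a careful person would: the job done as asked, in the order asked, and still so for the second after the job is handed in, with the robot touching nothing.
It also fails if it takes over 72 s, if anything falls off the work surface, if the arm or the gripper's body presses on something with over 40 N, if the wrist force passes 120 N, or if a joint passes its speed limit or range.

## Robot

A 6-joint arm with a two-finger parallel gripper is mounted at the origin on the work surface; the furniture and walls round the work are solid. World frame = base frame: x ahead of the robot, y to its left, z up, the work surface at z = 0. Lengths are in m, angles in rad, forces in N, time in s.
With the tool pointing down it reaches from about 0.325 to 1 m from the base axis. Payload 5.1 kg.
Tool frame: the origin (TCP) lies at the very end of the fingers, on their centre line; the grasp point (between the pads) lies 19 mm behind it; z points along the fingers, y is the line along which they close (so a half turn about z gives the same grasp; the last joint's range is limited). The gripper opens to 85 mm and grips with 20 to 120 N. Pads are 22 mm wide; open, the fingers measure 114 mm over their backs; the gripper's body (76 mm by 85 mm) begins 54 mm behind the grasp point. The pads swing forward as they close: fully open they stand 13 mm farther back than shut.
Start: joints at [1.126, 0.124, 1.65, -0, 1.367, -0.083], TCP at [0.23, 0.608, 0.231] pointing down, gripper open.
Joint ranges: [-2.61, 2.61], [-1.02, 2.33], [0.03, 2.71], [-1.35, 4.49], [0.32, 2.68], [-2.91, 2.91]. Speed limits (rad/s): [2.57, 2.57, 3.14, 3.14, 3.14, 3.14].

## Interface

Orientations are given as a rotation vector (axis times angle).
In Python, from plant import sensors, capture, calibration, bot, models gives the robot as it stands.
- The arm moves only by the tool step_arm, never from a script. Its argument "plan" is a list of rows, each a list of 7 numbers: the shift along the world's x, y, z in mm, then the turn, a rotation vector about the world's x, y, z in degrees, then the opening, from 0 (shut) to 1 (fully open). A call has 1 to 8 rows; each row is the pose to reach, as a shift and turn from the pose commanded when the call began; what a row does not reach only later rows make up. A row lasts 1/8 s, in which the tool goes at most 62.5 mm and 10.7 degrees, less where a joint would pass 70% of its speed; a pose out of reach is approached as far as the arm can. A call with a gripper value outside its range is refused whole. The fingers move at their own pace and stop on an object; the grip force is fixed at half the most. Time passes only in rows, so rows that repeat a pose let the fingers close. It gives the time, the measured TCP pose, the force, the opening and the grip force at its end, in the units of the state.
- sensors.sense(): the state, without advancing time (a new reading comes with each control period).
- capture(name): name is "side" or "top"; returns the picture (420x560x3 uint8, red, green, blue); there is no depth.
- calibration(name): a dict with "fx", "fy", "cx", "cy" (pixels), "position" and "orientation" of the camera in the world. Camera axes: x right, y down, z forward; pixel columns grow to the right and rows downward; lengths in m; the calibration is good to about 2 mm. A picture is of the moment at which its call begins. calibration takes no time and is no camera call.
- bot.job_done(): hands the job in; it is judged then, once.
Trained networks look in the newest picture that a camera, given by its name, has taken for a name from the list of things; names that differ only in an ending like _2 or _b are one class to them, and where a whole thing is asked for, a point or a joint stands for the part that bears it (a point fixed in the world has none). Each returns a list of dicts, best first, with "score" (0 to 1); they miss things now and then, are a little off and sometimes report something else, mostly with a low value. They report only what shows in the picture. A call takes as long as a camera call.
- models.regions_of(camera, query): "mask" (420x560 bool, what is visible of it) and "extent" ([left, top, right, bottom] in pixels, round what is visible of it).
The state is a dict: "time": time; "q": joint angles; "joint_velocities": joint speeds; "joint_torque": joint torques, N m; "position": TCP position; "orientation": TCP orientation; "ft_force": force on the tool from outside, world axes, zero at the start; "moment": the same for the moment, N m; "opening": finger opening in m; "grip_force": force on a finger pad.
Only numpy, scipy, OpenCV 4.12 (cv2) and the standard library are available. Lean on these libraries where they do the work, as an engineer would, in place of code of your own. Each camera call takes 0.05 s, during which the arm holds its last target. There are 200 camera calls.

## Working session

There is one attempt and no reset: what is moved stays moved. The work goes in short steps, Python scripts to look and compute and a tool call to move; the robot and the scene stay as the last step left them, time stands still between calls to the robot, and variables do not carry over. Pictures are saved under pics/ and viewed, at most 10 in all, crops included, and the job is handed in when it is done.

Besides the shell and the picture viewer there is one more tool, called after ">>>" by a JSON object that holds its "name" and its "arguments", one argument or row to a line. step_arm: Moves the arm, as the interface text tells. Its arguments: {"type":"object","properties":{"plan":{"type":"array","items":{"type":"array","items":{"type":"number"}}}},"required":["plan"]}

```bash
mkdir -p pics; python3 - <<'E'
from plant import sensors, capture, calibration, bot, models
import cv2,numpy as np
for c in("side","top"):
    im=capture(c); cv2.imwrite(f"pics/{c}0.png",im[:,:,::-1]); print(c,calibration(c))
    for q in("blue_pail","blue_pail_bail","blue_pail_grip","blue_pail_axle","stand_seat","white_pail_axle","stopper_1_center"):
        try:
            for r in models.regions_of(c,q)[:2]:
                m=r["mask"];ys,xs=np.nonzero(m);print(q,round(r["score"],2),r["extent"],xs.mean().round(1),ys.mean().round(1))
        except Exception as e: print(q,e)
s=sensors.sense();print({k:s[k] for k in("time","position","orientation","opening")})
E
```

```text
side {'fx': 401.98737653442333, 'fy': 401.98737653442333, 'cx': 283.4777496328157, 'cy': 209.93458216545017, 'position': array([ 0.20395071, -0.83130508,  0.5247974 ]), 'orientation': array([-2.02467995,  0.37272918, -0.21126824])}
blue_pail 0.67 [239.3, 196.1, 317.5, 265.8] 285.7 235.8
blue_pail_bail 0.74 [240.5, 198.4, 317.5, 264.9] 286.0 236.7
blue_pail_grip 0.71 [243.2, 197.1, 320.3, 269.9] 286.0 236.4
blue_pail_axle 0.83 [245.4, 197.1, 318.9, 266.4] 285.5 236.8
stand_seat 0.64 [243.1, 141.7, 326.7, 219.5] 282.3 188.3
white_pail_axle 0.83 [290.0, 245.8, 389.5, 331.4] 347.4 295.0
top {'fx': 460.9537320816776, 'fy': 460.9537320816776, 'cx': 278.168835700203, 'cy': 209.6442014856409, 'position': array([ 0.28380597, -0.05481369,  0.99236134]), 'orientation': array([-1.96840533,  2.24967571, -0.24128613])}
blue_pail 0.68 [246.8, 176.7, 331.4, 262.6] 289.8 210.7
blue_pail_bail 0.8 [247.7, 177.4, 335.0, 265.4] 290.4 210.7
blue_pail_grip 0.94 [250.2, 178.8, 329.6, 261.5] 290.0 209.9
blue_pail_axle 0.84 [246.2, 177.3, 331.8, 262.9] 290.2 210.9
stand_seat 0.58 [106.0, 141.9, 210.9, 245.3] 164.8 193.7
white_pail_axle 0.64 [355.0, 147.8, 436.7, 232.6] 396.8 181.7
{'time': 0.8, 'position': array([0.23008647, 0.60792269, 0.23137241]), 'orientation': array([5.65186798e-01, 3.09033140e+00, 1.38429881e-04]), 'opening': 0.08559006021367593}
```

View pics/side0.png

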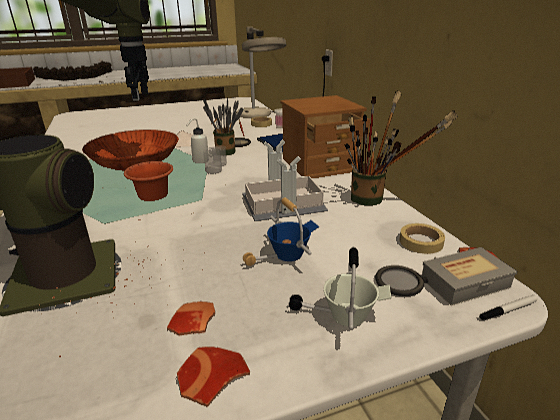

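View pics/top0.png

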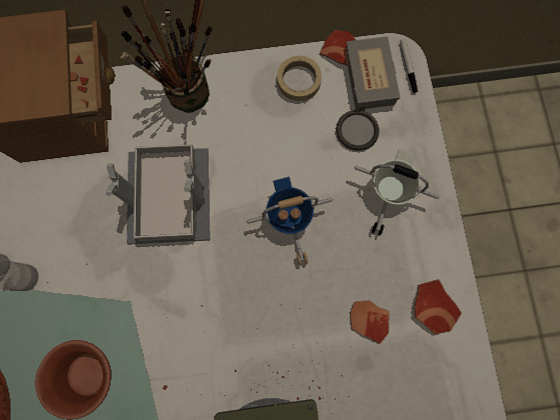

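The side view shows the blue pail at (288,238), knob at (249,259), stand at (285,190) and white pail at (350,295). The top view shows the blue pail at (290,210), bail at (290,203), knob at (303,259) and stand posts near (115,185) and (189,180). I'll enlarge these for point picking.

```bash
python3 - <<'E'
import cv2,numpy as np
t=cv2.imread("pics/top0.png");s=cv2.imread("pics/side0.png")
def crop(im,x,y,w,h,k=4):
    c=cv2.resize(im[y:y+h,x:x+w],None,fx=k,fy=k,interpolation=cv2.INTER_CUBIC)
    for i in range(0,w,10):
        cv2.line(c,(i*k,0),(i*k,6 if (x+i)%50 else 14),(0,0,255),1)
        if i%20==0: cv2.putText(c,str(x+i),(i*k,18),0,.35,(0,0,255))
    for j in range(0,h,10):
        cv2.line(c,(0,j*k),(6,j*k),(0,0,255),1)
        if j%20==0: cv2.putText(c,str(y+j),(8,j*k+4),0,.35,(0,0,255))
    return c
a=np.hstack([crop(t,240,170,100,75*1),crop(s,235,190,100,75)])
b=np.hstack([crop(t,100,140,100,75),crop(s,240,135,100,75)])
cv2.imwrite("pics/crops.png",np.vstack([a,b]))
E
```

```text
(no output)
```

View pics/crops.png

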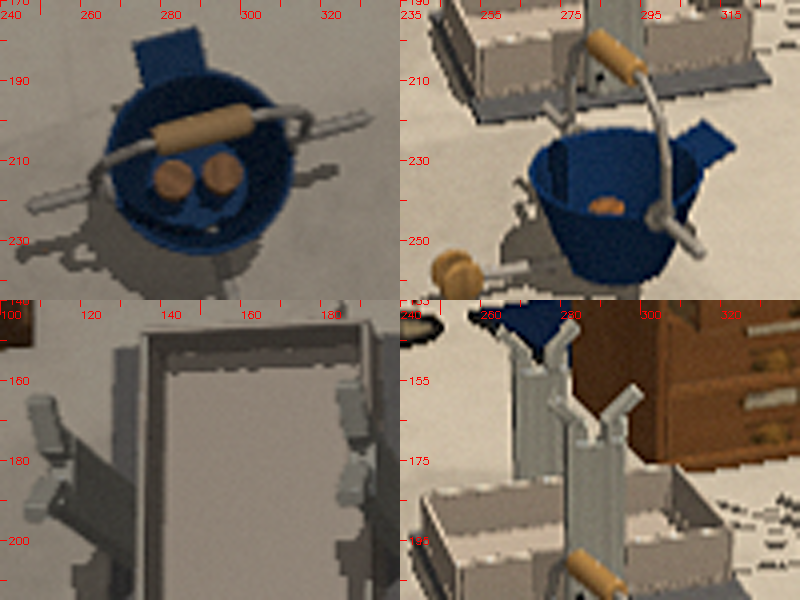

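```bash
cat > h.py <<'E'
import numpy as np
from plant import sensors, capture, calibration, bot, models
from scipy.spatial.transform import Rotation as R
from scipy.optimize import least_squares
def proj(c,P):
    k=calibration(c);p=(np.atleast_2d(P)-k["position"])@R.from_rotvec(k["orientation"]).as_matrix()
    return np.c_[k["fx"]*p[:,0]/p[:,2]+k["cx"],k["fy"]*p[:,1]/p[:,2]+k["cy"]]
def fit(obs,z,x0,full=False):
    # obs: (cam, local point mm, pixel); pose x,y,(z),yaw (m,deg)
    def f(v):
        out=[]
        for c,p,u in obs:
            P=R.from_euler("z",v[2],degrees=True).apply(np.array(p)/1e3)+[v[0],v[1],z+(v[3] if full else 0)]
            out.append(proj(c,P)[0]-u)
        return np.concatenate(out)
    r=least_squares(f,x0+([0.] if full else []),loss="soft_l1",x_scale=[.1,.1,10]+([.1] if full else []))
    return r.x,f(r.x).reshape(-1,2).round(1)
E
python3 - <<'E'
from h import *
# pail, axle frame, axle at z=.056
o=[("top",(0,0,74),(290.7,202.2)),("top",(0,93,0),(247.5,221.5)),("top",(0,-93,0),(332.5,199.2)),("top",(-100,0,-36),(302,259)),
("side",(0,0,74),(289.2,204.2)),("side",(0,-93,0),(310.5,253)),("side",(0,93,0),(272,216.7)),("side",(-100,0,-36),(249.2,258.2))]
v,r=fit(o,.056,[.28,-.05,0.],True);print("pail",v.round(4),r.tolist())
o=[("top",(25,73,32),(110,164.5)),("top",(-25,73,32),(108.7,194)),("top",(25,-73,32),(187.5,160.7)),("top",(-25,-73,32),(187.5,190)),
("side",(-25,-73,32),(278.2,160)),("side",(25,-73,32),(300,158)),("side",(-25,73,32),(265,143.7)),("side",(25,73,32),(283,141.2)),("side",(0,-73,10),(289.2,168.7)),("side",(0,73,10),(275,150))]
v,r=fit(o,.135,[.35,.2,0.],True);print("stand",v.round(4),r.tolist())
E
```

```text
pail [ 4.8280e-01 -1.0480e-01  7.1881e+00  2.4000e-03] [[0.2, -0.7], [-1.0, -0.5], [0.6, -0.7], [0.0, -0.8], [-0.7, -0.0], [-0.5, 0.8], [-1.5, -0.5], [-0.6, 0.7]]
stand [ 0.5609  0.1551 -4.7572 -0.0068] [[-0.0, 0.5], [0.5, -3.4], [-0.2, 0.6], [0.0, -3.2], [0.8, 0.5], [-2.4, 0.5], [0.7, -0.3], [-0.5, 0.5], [-0.8, -1.2], [-0.7, -0.2]]
```

```bash
python3 - <<'E'
from h import *
for w in(28,30):
  o=[("top",(w,73,32),(110,164.5)),("top",(-w,73,32),(108.7,194)),("top",(w,-73,32),(187.5,160.7)),("top",(-w,-73,32),(187.5,190)),
("side",(-w,-73,32),(278.2,160)),("side",(w,-73,32),(300,158)),("side",(-w,73,32),(265,143.7)),("side",(w,73,32),(283,141.2)),("side",(0,-73,10),(289.2,168.7)),("side",(0,73,10),(275,150))]
  for full in(0,1):
    v,r=fit(o,.135,[.35,.2,0.],full);print("stand",v.round(4),r.tolist())
s=sensors.sense();M=R.from_rotvec(s["orientation"]).as_matrix();print(M.round(3),s["position"],s["q"])
E
```

```text
stand [ 0.5578  0.1526 -4.516 ] [[0.1, -0.6], [0.7, -1.1], [0.5, -0.8], [0.9, -1.3], [-1.1, -1.4], [-1.9, -1.7], [-1.2, -2.1], [-0.4, -1.5], [-1.5, -3.2], [-1.6, -2.0]]
stand [ 0.56    0.1553 -4.4814 -0.0072] [[-0.0, -0.3], [0.6, -1.1], [-0.3, -0.6], [0.1, -1.3], [-0.5, 0.8], [-1.5, 0.5], [-0.7, -0.1], [0.0, 0.6], [-1.0, -1.1], [-1.1, -0.0]]
stand [ 0.558   0.1526 -4.2965] [[0.1, -1.6], [0.7, -0.1], [0.4, -2.1], [1.0, -0.5], [-1.6, -1.3], [-1.0, -1.8], [-1.9, -2.0], [0.3, -1.6], [-1.3, -3.2], [-1.6, -2.0]]Traceback (most recent call last):
  File "<stdin>", line 6, in <module>
  File "h.py", line 16, in fit
    r=least_squares(f,x0+([0.] if full else []),loss="soft_l1",x_scale=[.1,.1,10]+([.1] if full else []))
    return func(*args, **kwargs)
    result = trf(vector_fun.fun, vector_fun.jac, x0, f0, J0, lb, ub, ftol, xtol,
                 gtol, max_nfev, x_scale, loss_function, tr_solver,
                 tr_options.copy(), verbose, callback=callback_wrapped)
    return trf_no_bounds(
        fun, jac, x0, f0, J0, ftol, xtol, gtol, max_nfev, x_scale,
        loss_function, tr_solver
[... 660 characters left out ...]
          mf)
                             ^^^
    df = [f_eval - f0 for f_eval in f_evals]
                                    ^^^^^^^
    f = np.atleast_1d(self.fun(x, *self.args, **self.kwargs))
                      ~~~~~~~~^^^^^^^^^^^^^^^^^^^^^^^^^^^^^^
    return np.atleast_1d(self.fun(x))
                         ~~~~~~~~^^^
    return self.f(x, *self.args, **self.kwargs)
           ~~~~~~^^^^^^^^^^^^^^^^^^^^^^^^^^^^^^
  File "h.py", line 14, in f
    out.append(proj(c,P)[0]-u)
               ~~~~^^^^^
  File "h.py", line 6, in proj
    k=calibration(c);p=(np.atleast_2d(P)-k["position"])@R.from_rotvec(k["orientation"]).as_matrix()
ValueError: time passes only in moves, steps and waits
```

>>> {"name": "step_arm", "arguments": {
  "plan": [
    [15, -40, 20, 0, 0, -4, 1],
    [33, -95, 40, 0, 0, -9, 1],
    [53, -150, 50, 0, 0, -15, 1],
    [73, -206, 50, 0, 0, -22, 1],
    [93, -262, 50, 0, 0, -28, 1],
    [113, -318, 50, 0, 0, -35, 1],
    [132, -373, 50, 0, 0, -41, 1],
    [150, -420, 50, 0, 0, -46, 1]
  ]
}}

```text
time: 1.8
position: [0.3804, 0.186, 0.2817]
orientation: [1.732, 2.62, 0.002]
ft_force: [0.7, 0.6, 0.4]
opening: 0.0853
grip_force: 0.0
```

>>> {"name": "step_arm", "arguments": {
  "plan": [
    [15, -40, 0, 0, 0, -3, 1],
    [33, -92, 0, 0, 0, -6, 1],
    [52, -145, 0, 0, 0, -9, 1],
    [71, -195, 0, 0, 0, -11, 1],
    [85, -240, -10, 0, 0, -13, 1],
    [95, -273, -20, 0, 0, -15, 1],
    [102, -293, -20, 0, 0, -16, 1],
    [102, -293, -20, 0, 0, -16, 1]
  ]
}}

```text
time: 2.8
position: [0.4824, -0.1057, 0.2617]
orientation: [-2.078, -2.356, -0.0]
ft_force: [0.0, 0.6, -0.5]
opening: 0.0858
grip_force: 0.0
```

```bash
python3 - <<'E'
from h import *
s=sensors.sense();M=R.from_rotvec(s["orientation"]).as_matrix();print(M.round(3),s["position"],s["q"],s["ft_force"])
import pickle;pickle.dump({c:calibration(c) for c in("top","side")},open("cal.pkl","wb"))
import cv2
t=capture("top");u=capture("side")
a=np.hstack([cv2.resize(t[150:290,200:335],(0,0),fx=3,fy=3)[:400],cv2.resize(u[130:265,210:340],(0,0),fx=3,fy=3)[:400]])
cv2.imwrite("pics/a1.png",a[:,:,::-1]);print(a.shape)
E
```

```text
[[-0.125  0.992  0.   ]
 [ 0.992  0.125  0.   ]
 [ 0.     0.    -1.   ]] [ 0.48239962 -0.10573045  0.2616539 ] [-3.24691976e-01 -2.47545606e-01  1.95354790e+00  3.21189274e-04
  1.43564981e+00 -4.50282699e-01] [ 0.02505217  0.63243997 -0.49684988]
(400, 795, 3)
```

View pics/a1.png

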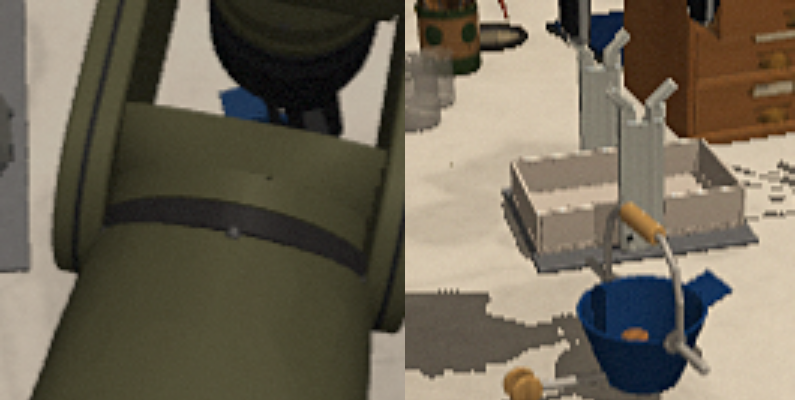

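The arm hides the pail from above, and the side view shows the pail unmoved with its grip at about (290,204). I'll descend and close.

>>> {"name": "step_arm", "arguments": {
  "plan": [
    [0, 0, -35, 0, 0, 0, 1],
    [0, 1, -80, 0, 0, 0, 1],
    [0, 1, -120, 0, 0, 0, 1],
    [0, 1, -142, 0, 0, 0, 1],
    [0, 1, -150, 0, 0, 0, 1],
    [0, 1, -150, 0, 0, 0, 1],
    [0, 1, -150, 0, 0, 0, 0.6],
    [0, 1, -150, 0, 0, 0, 0.4]
  ]
}}

```text
time: 3.9
position: [0.4829, -0.1043, 0.1127]
orientation: [2.075, 2.356, 0.001]
ft_force: [0.4, 0.3, 0.0]
opening: 0.0517
grip_force: 0.0
```

>>> {"name": "step_arm", "arguments": {
  "plan": [
    [0, 0, 0, 0, 0, 0, 0.3],
    [0, 0, 0, 0, 0, 0, 0.2],
    [0, 0, 0, 0, 0, 0, 0.1],
    [0, 0, 0, 0, 0, 0, 0],
    [0, 0, 0, 0, 0, 0, 0],
    [0, 0, 0, 0, 0, 0, 0],
    [0, 0, 0, 0, 0, 0, 0]
  ]
}}

```text
time: 4.78
position: [0.4825, -0.1042, 0.1118]
orientation: [2.075, 2.357, 0.001]
ft_force: [2.0, 0.0, 4.7]
opening: 0.0142
grip_force: 58.7
```

>>> {"name": "step_arm", "arguments": {
  "plan": [
    [0, 0, 5, 0, 0, 0, 0],
    [0, 0, 18, 0, 0, 0, 0],
    [0, 0, 38, 0, 0, 0, 0],
    [0, 0, 65, 0, 0, 0, 0],
    [0, 0, 95, 0, 0, 0, 0],
    [0, 0, 125, 0, 0, 0, 0],
    [0, 0, 142, 0, 0, 0, 0],
    [0, 0, 150, 0, 0, 0, 0]
  ]
}}

```text
time: 5.78
position: [0.4821, -0.1041, 0.2621]
orientation: [2.076, 2.357, 0.0]
ft_force: [-0.2, 0.5, -4.0]
opening: 0.0144
grip_force: 58.6
```

```bash
python3 - <<'E'
from h import *
import cv2
s=sensors.sense();print(s["position"],s["ft_force"],s["moment"],s["opening"])
u=capture("side");a=cv2.resize(u[90:265,210:380],(0,0),fx=3,fy=3)
cv2.imwrite("pics/a2.png",a[:,:,::-1])
E
```

```text
[ 0.48210257 -0.10410207  0.26206057] [-0.15432337  0.50398356 -3.99280019] [-0.03292191 -0.02046059 -0.02319567] 0.014441657598544743
```

View pics/a2.png

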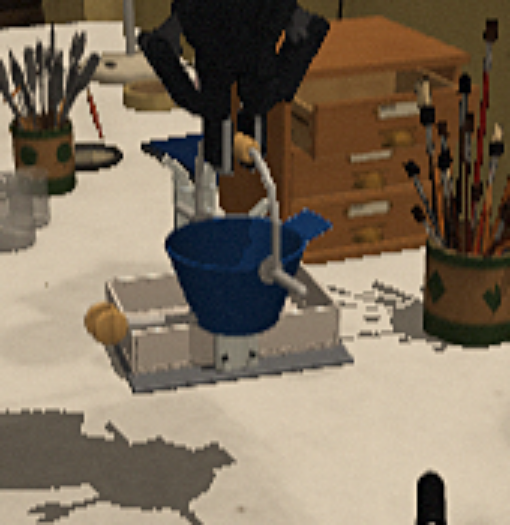

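The pail hangs level from the bail, with the knob at (245,198) and near pin end at (311,187). I'll move over the stand, higher so the bottom clears the posts.

>>> {"name": "step_arm", "arguments": {
  "plan": [
    [0, 0, 10, 0, 0, 0, 0],
    [0, 0, 28, 0, 0, 0, 0],
    [2, 7, 45, 0, 0, 0, 0],
    [8, 25, 50, 0, 0, -1, 0],
    [15, 50, 50, 0, 0, -2, 0],
    [24, 79, 50, 0, 0, -3.5, 0],
    [33, 109, 50, 0, 0, -5, 0],
    [42, 139, 50, 0, 0, -6.5, 0]
  ]
}}

```text
time: 6.82
position: [0.5246, 0.0364, 0.3126]
orientation: [2.207, 2.235, 0.002]
ft_force: [0.5, 0.5, -3.7]
opening: 0.0141
grip_force: 58.6
```

>>> {"name": "step_arm", "arguments": {
  "plan": [
    [9, 30, 0, 0, 0, -1.3, 0],
    [17, 58, 0, 0, 0, -2.6, 0],
    [24, 82, 0, 0, 0, -3.8, 0],
    [29, 100, 0, 0, 0, -4.6, 0],
    [33, 112, 0, 0, 0, -5, 0],
    [35, 118, 0, 0, 0, -5.2, 0],
    [35, 119, 0, 0, 0, -5.2, 0],
    [35, 119, 0, 0, 0, -5.2, 0]
  ]
}}

```text
time: 7.82
position: [0.559, 0.1535, 0.3114]
orientation: [2.306, 2.133, -0.0]
ft_force: [-0.8, -0.3, -3.4]
opening: 0.0138
grip_force: 58.6
```

```bash
python3 - <<'E'
from h import *
import cv2
s=sensors.sense();print(s["position"],s["ft_force"],R.from_rotvec(s["orientation"]).as_matrix().round(3).tolist())
t=capture("top");u=capture("side")
a=np.hstack([cv2.resize(t[120:270,80:210],(0,0),fx=3,fy=3,interpolation=2),cv2.resize(u[70:220,220:350],(0,0),fx=3,fy=3,interpolation=2)])
cv2.imwrite("pics/a3.png",a[:,:,::-1])
g=s["position"]+[0,0,.019]
y=R.from_euler("z",-4.5,degrees=True)
for n,p in dict(knob=(-100,0,-110),pinR=(0,-93,-74),pinL=(0,93,-74)).items():
    print(n,[proj(c,g+y.apply(np.array(p)/1e3))[0].round(1).tolist() for c in("top","side")])
for p in((0,-73,0),(0,73,0)): print("seat",[proj(c,np.array([.559,.154,.135])+y.apply(np.array(p)/1e3))[0].round(1).tolist() for c in("top","side")])
E
```

```text
[0.55902739 0.15348191 0.31135589] [-0.76029079 -0.31194944 -3.4191099 ] [[0.078, 0.997, -0.0], [0.997, -0.078, -0.0], [-0.0, -0.0, -1.0]]
knob [[139.5, 223.0], [243.0, 132.6]]
pinR [[189.3, 157.5], [290.2, 125.1]]
pinL [[78.0, 163.3], [271.0, 107.7]]
seat [[190.6, 178.4], [288.0, 168.9]]
seat [[114.9, 182.4], [273.7, 151.1]]
```

View pics/a3.png

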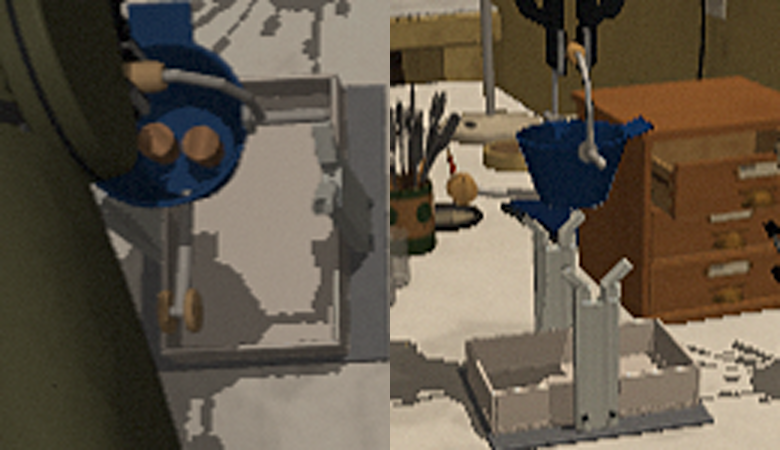

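The side view shows the near pin end at (290,123) above the near slot at (289,170). The top view shows the knob at (140,223), as predicted, so it's aligned. I'll lower the pail.

>>> {"name": "step_arm", "arguments": {
  "plan": [
    [0, 0, -12, 0, 0, 0, 0],
    [0, 0, -32, 0, 0, 0, 0],
    [0, 0, -52, 0, 0, 0, 0],
    [0, 0, -70, 0, 0, 0, 0],
    [0, 0, -82, 0, 0, 0, 0],
    [0, 0, -90, 0, 0, 0, 0],
    [0, 0, -95, 0, 0, 0, 0],
    [0, 0, -95, 0, 0, 0, 0]
  ]
}}

```text
time: 8.93
position: [0.5592, 0.1539, 0.2164]
orientation: [2.306, 2.134, 0.0]
ft_force: [-0.3, 0.2, -3.8]
opening: 0.0141
grip_force: 58.6
```

>>> {"name": "step_arm", "arguments": {
  "plan": [
    [0, 0, -4, 0, 0, 0, 0],
    [0, 0, -8, 0, 0, 0, 0],
    [0, 0, -12, 0, 0, 0, 0],
    [0, 0, -12, 0, 0, 0, 0]
  ]
}}

```text
time: 9.43
position: [0.5588, 0.1538, 0.2037]
orientation: [-2.305, -2.134, 0.001]
ft_force: [0.5, 0.8, -3.8]
opening: 0.0141
grip_force: 58.6
```

>>> {"name": "step_arm", "arguments": {
  "plan": [
    [0, 0, -3, 0, 0, 0, 0],
    [0, 0, -6, 0, 0, 0, 0],
    [0, 0, -9, 0, 0, 0, 0],
    [0, 0, -9, 0, 0, 0, 0]
  ]
}}

```text
time: 9.93
position: [0.5588, 0.1539, 0.1948]
orientation: [-2.305, -2.134, 0.001]
ft_force: [-0.4, -0.1, -3.7]
opening: 0.0142
grip_force: 58.6
```

```bash
python3 - <<'E'
from h import *
import cv2
s=sensors.sense();print(s["position"],s["ft_force"],s["moment"])
t=capture("top");u=capture("side")
a=np.hstack([cv2.resize(t[130:250,80:210],(0,0),fx=3,fy=3,interpolation=2),cv2.resize(u[120:220,240:340],(0,0),fx=3.6,fy=3.6,interpolation=2)])
cv2.imwrite("pics/a4.png",a[:,:,::-1])
E
```

```text
[0.55883095 0.15387287 0.19481688] [-0.41990476 -0.09054819 -3.69904373] [-0.03599633 -0.00834802 -0.01645244]
```

View pics/a4.png

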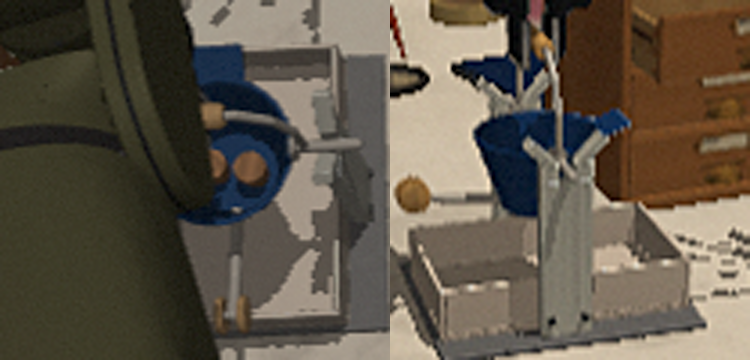

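The side view shows the near pin in the V at about (290,167), entering the slot. I'll go the last few millimetres.

>>> {"name": "step_arm", "arguments": {
  "plan": [
    [0, 0, -2, 0, 0, 0, 0],
    [0, 0, -4, 0, 0, 0, 0],
    [0, 0, -5, 0, 0, 0, 0],
    [0, 0, -5, 0, 0, 0, 0]
  ]
}}

```text
time: 10.52
position: [0.5592, 0.1539, 0.1906]
orientation: [2.305, 2.134, 0.0]
ft_force: [-0.3, -0.6, -2.0]
opening: 0.0139
grip_force: 58.8
```

>>> {"name": "step_arm", "arguments": {
  "plan": [
    [0, 0, -1, 0, 0, 0, 0],
    [0, 0, -2, 0, 0, 0, 0],
    [0, 0, -2, 0, 0, 0, 0]
  ]
}}

```text
time: 10.9
position: [0.5599, 0.1539, 0.1905]
orientation: [2.304, 2.133, 0.003]
ft_force: [-1.8, -1.3, 6.0]
opening: 0.0141
grip_force: 59.6
```

Contact came at the expected height (axle about 0.1355 m). I'll release and rise.

>>> {"name": "step_arm", "arguments": {
  "plan": [
    [0, 0, 1, 0, 0, 0, 0],
    [0, 0, 1, 0, 0, 0, 0.15],
    [0, 0, 1, 0, 0, 0, 0.3],
    [0, 0, 1, 0, 0, 0, 0.5],
    [0, 0, 1, 0, 0, 0, 0.6],
    [0, 0, 4, 0, 0, 0, 0.6],
    [0, 0, 20, 0, 0, 0, 0.6],
    [0, 0, 50, 0, 0, 0, 0.6]
  ]
}}

```text
time: 11.9
position: [0.5585, 0.1538, 0.2384]
orientation: [-2.305, -2.133, 0.003]
ft_force: [0.2, -1.4, 0.5]
opening: 0.0514
grip_force: 0.0
```

>>> {"name": "step_arm", "arguments": {
  "plan": [
    [-10, 0, 40, 0, 0, 0, 0.6],
    [-40, -4, 60, 0, 0, 10, 0.6],
    [-75, -8, 60, 0, 0, 20, 0.6],
    [-110, -12, 60, 0, 0, 30, 0.6],
    [-145, -16, 60, 0, 0, 40, 0.6],
    [-170, -19, 60, 0, 0, 50, 0.6],
    [-185, -20, 60, 0, 0, 60, 0.6],
    [-190, -20, 60, 0, 0, 70, 0.6]
  ]
}}

```text
time: 12.9
position: [0.3686, 0.1339, 0.3]
orientation: [0.655, 3.07, 0.002]
ft_force: [-0.3, 0.8, -0.1]
opening: 0.0514
grip_force: 0.0
```

>>> {"name": "step_arm", "arguments": {
  "plan": [
    [-10, 0, 0, 0, 0, 10, 0.7],
    [-20, 0, 0, 0, 0, 20, 0.7],
    [-20, 0, 0, 0, 0, 20, 0.7],
    [-20, 0, 0, 0, 0, 20, 0.7]
  ]
}}

```text
time: 13.4
position: [0.3494, 0.1339, 0.2991]
orientation: [0.125, 3.138, 0.001]
ft_force: [-0.6, 0.1, -0.5]
opening: 0.0599
grip_force: 0.0
```

```bash
python3 - <<'E'
from h import *
import cv2
s=sensors.sense();print(s["position"],s["ft_force"],R.from_rotvec(s["orientation"]).as_matrix().round(3).tolist(),s["q"])
t=capture("top");u=capture("side")
a=np.hstack([cv2.resize(t[130:250,80:210],(0,0),fx=3,fy=3,interpolation=2),cv2.resize(u[120:220,240:340],(0,0),fx=3.6,fy=3.6,interpolation=2)])
cv2.imwrite("pics/a5.png",a[:,:,::-1])
y=R.from_euler("z",-4.5,degrees=True)
for n,p in dict(knob=(-100,0,-36),pinR=(0,-93,0),bail=(0,0,74)).items():
    P=np.array([.559,.154,.135])+y.apply(np.array(p)/1e3)
    print(n,P.round(3),[proj(c,P)[0].round(1).tolist() for c in("top","side")])
E
```

```text
[0.34938757 0.13391979 0.29911058] [-0.56599611  0.08682654 -0.48141626] [[-0.997, 0.08, 0.001], [0.08, 0.997, 0.0], [-0.001, 0.0, -1.0]] [ 2.22318236e-01 -5.69472654e-01  2.11939587e+00 -4.74528801e-05
  1.59023868e+00 -1.26872849e+00]
knob [0.459 0.162 0.099] [[157.5, 234.5], [245.5, 175.8]]
pinR [0.552 0.061 0.135] [[201.0, 177.9], [290.2, 171.7]]
bail [0.559 0.154 0.209] [[141.7, 169.0], [280.1, 133.3]]
```

View pics/a5.png

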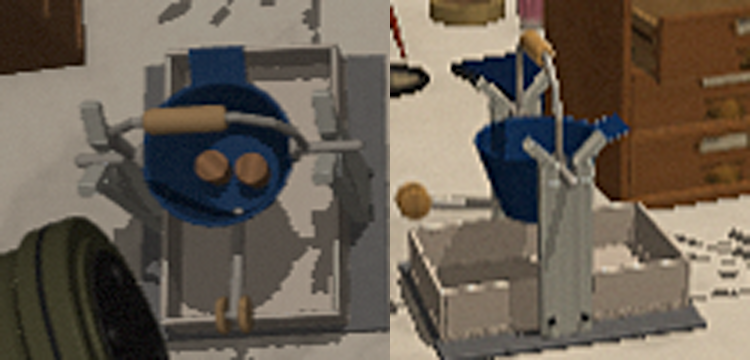

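The pail hangs in both slots: knob at (158,234) top and (246,176) side, matching the prediction. I'll go to the knob.

>>> {"name": "step_arm", "arguments": {
  "plan": [
    [20, 5, 0, 0, 0, 0, 0.7],
    [50, 13, -20, 0, 0, 0, 0.7],
    [80, 21, -50, 0, 0, 0, 0.7],
    [102, 26, -90, 0, 0, 0, 0.7],
    [110, 28, -130, 0, 0, 0, 0.7],
    [110, 28, -170, 0, 0, 0, 0.7],
    [110, 28, -200, 0, 0, 0, 0.7],
    [110, 28, -219, 0, 0, 0, 0.7]
  ]
}}

```text
time: 14.5
position: [0.4583, 0.1616, 0.0771]
orientation: [-0.123, -3.136, 0.001]
ft_force: [0.8, 0.4, 0.1]
opening: 0.0596
grip_force: 0.0
```

>>> {"name": "step_arm", "arguments": {
  "plan": [
    [0, 0, 0, 0, 0, 0, 0.5],
    [0, 0, 0, 0, 0, 0, 0.35],
    [0, 0, 0, 0, 0, 0, 0.25],
    [0, 0, 0, 0, 0, 0, 0.1],
    [0, 0, 0, 0, 0, 0, 0],
    [0, 0, 0, 0, 0, 0, 0]
  ]
}}

```text
time: 15.25
position: [0.4598, 0.162, 0.08]
orientation: [0.121, 3.137, 0.001]
ft_force: [2.1, -0.1, 0.9]
opening: 0.0195
grip_force: 58.6
```

```bash
python3 - <<'E'
from h import *
import cv2
s=sensors.sense();print(s["position"],s["ft_force"],s["moment"],s["opening"])
y=R.from_euler("z",-4.5,degrees=True)
S=s["position"]*1e3-y.apply([-100,0,-36])
a0=np.arctan2(-36,-100)%(2*np.pi)
for d in (1,3,*range(6,139,6),132,135):
    a=a0-np.radians(d);p=y.apply([106.3*np.cos(a)+100,0,106.3*np.sin(a)+36]);print(d,p.round(1).tolist())
E
```

```text
[0.45980895 0.16202151 0.08000364] [ 2.06488066 -0.07211221  0.93661786] [ 0.08492211 -0.40131557 -0.033626  ] 0.01951553013840803
1 [-0.6, 0.0, 1.7]
3 [-1.8, 0.1, 5.3]
6 [-3.2, 0.3, 10.6]
12 [-5.3, 0.4, 21.6]
18 [-6.2, 0.5, 32.7]
24 [-6.0, 0.5, 43.8]
30 [-4.6, 0.4, 54.8]
36 [-2.1, 0.2, 65.7]
42 [1.6, -0.1, 76.2]
48 [6.3, -0.5, 86.2]
54 [12.0, -0.9, 95.8]
60 [18.8, -1.5, 104.6]
66 [26.3, -2.1, 112.7]
72 [34.7, -2.7, 120.0]
78 [43.9, -3.5, 126.3]
84 [53.6, -4.2, 131.7]
90 [63.8, -5.0, 136.0]
96 [74.4, -5.9, 139.2]
102 [85.3, -6.7, 141.3]
108 [96.4, -7.6, 142.2]
114 [107.5, -8.5, 142.0]
120 [118.5, -9.3, 140.6]
126 [129.3, -10.2, 138.1]
132 [139.7, -11.0, 134.4]
138 [149.8, -11.8, 129.7]
132 [139.7, -11.0, 134.4]
135 [144.8, -11.4, 132.2]
```

>>> {"name": "step_arm", "arguments": {
  "plan": [
    [-1.8, 0, 5, 0, 0, 0, 0],
    [-3.2, 0, 10.6, 0, 0, 0, 0],
    [-5.3, 0.4, 21.6, 0, 0, 0, 0],
    [-6.2, 0.5, 32.7, 0, 0, 0, 0],
    [-6, 0.5, 43.8, 0, 0, 0, 0],
    [-4.6, 0.4, 54.8, 0, 0, 0, 0],
    [-2.1, 0.2, 65.7, 0, 0, 0, 0],
    [-2.1, 0.2, 65.7, 0, 0, 0, 0]
  ]
}}

```text
time: 16.25
position: [0.4571, 0.1621, 0.1458]
orientation: [-0.122, -3.139, -0.0]
ft_force: [-0.4, -0.4, -0.4]
opening: 0.0194
grip_force: 58.6
```

>>> {"name": "step_arm", "arguments": {
  "plan": [
    [3.7, -0.3, 10.5, 0, 0, 0, 0],
    [8.4, -0.7, 20.5, 0, 0, 0, 0],
    [14.1, -1.1, 30.1, 0, 0, 0, 0],
    [20.9, -1.7, 38.9, 0, 0, 0, 0],
    [28.4, -2.3, 47, 0, 0, 0, 0],
    [36.8, -2.9, 54.3, 0, 0, 0, 0],
    [46, -3.7, 60.6, 0, 0, 0, 0],
    [46, -3.7, 60.6, 0, 0, 0, 0]
  ]
}}

```text
time: 17.25
position: [0.504, 0.1587, 0.2069]
orientation: [0.122, 3.138, 0.001]
ft_force: [-4.1, 1.4, 5.9]
opening: 0.0195
grip_force: 59.4
```

```bash
python3 - <<'E'
from h import *
import cv2
s=sensors.sense();print(s["position"],s["ft_force"],s["moment"],s["opening"])
t=capture("top");u=capture("side")
a=np.hstack([cv2.resize(t[130:250,80:210],(0,0),fx=3,fy=3,interpolation=2),cv2.resize(u[110:210,230:330],(0,0),fx=3.6,fy=3.6,interpolation=2)])
cv2.imwrite("pics/a6.png",a[:,:,::-1])
E
```

```text
[0.50399907 0.15868372 0.20689466] [-4.13055852  1.35664112  5.87574112] [ 0.27685239  0.7280634  -0.06374165] 0.01952601952841558
```

View pics/a6.png

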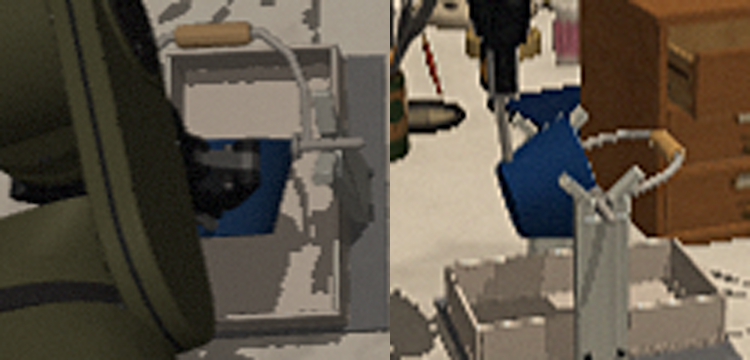

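The pail is tipped about 78° on its pins, with the pail body at about (275,165) in the side view. There's a 7 N inward push, which does no harm. I'll continue slowly.

>>> {"name": "step_arm", "arguments": {
  "plan": [
    [9.7, -0.7, 6.4, 0, 0, 0, 0],
    [19.9, -1.5, 10.7, 0, 0, 0, 0],
    [25, -2, 12.5, 0, 0, 0, 0],
    [30.5, -2.4, 13.9, 0, 0, 0, 0],
    [36, -2.8, 15.2, 0, 0, 0, 0],
    [41.4, -3.2, 16, 0, 0, 0, 0],
    [47, -3.7, 16.7, 0, 0, 0, 0],
    [52.5, -4.1, 16.9, 0, 0, 0, 0]
  ]
}}

```text
time: 18.35
position: [0.5567, 0.1542, 0.2238]
orientation: [0.122, 3.137, 0.0]
ft_force: [-2.0, 1.4, 6.8]
opening: 0.0195
grip_force: 59.6
```

>>> {"name": "step_arm", "arguments": {
  "plan": [
    [5.5, -0.4, 0, 0, 0, 0, 0],
    [11.1, -0.9, -0.2, 0, 0, 0, 0],
    [16.6, -1.3, -0.8, 0, 0, 0, 0],
    [22.1, -1.7, -1.6, 0, 0, 0, 0],
    [27.5, -2.1, -2.7, 0, 0, 0, 0],
    [32.9, -2.6, -4.1, 0, 0, 0, 0],
    [38, -3, -5.8, 0, 0, 0, 0],
    [43.3, -3.4, -7.8, 0, 0, 0, 0]
  ]
}}

```text
time: 19.35
position: [0.601, 0.1505, 0.2165]
orientation: [0.122, 3.134, -0.0]
ft_force: [1.7, -0.1, 5.6]
opening: 0.0195
grip_force: 59.5
```

>>> {"name": "step_arm", "arguments": {
  "plan": [
    [0, 0, 0, 0, 0, 0, 0],
    [0, 0, 0, 0, 0, 0, 0],
    [0, 0, 0, 0, 0, 0, 0],
    [0, 0, 0, 0, 0, 0, 0]
  ]
}}

```text
time: 19.85
position: [0.6009, 0.1504, 0.2165]
orientation: [0.122, 3.133, -0.0]
ft_force: [1.6, -0.3, 6.7]
opening: 0.0193
grip_force: 59.5
```

```bash
python3 - <<'E'
from h import *
import cv2
s=sensors.sense();print(s["position"],s["ft_force"],s["moment"],s["opening"])
t=capture("top");u=capture("side")
a=np.hstack([cv2.resize(t[130:250,80:210],(0,0),fx=3,fy=3,interpolation=2),cv2.resize(u[110:210,230:330],(0,0),fx=3.6,fy=3.6,interpolation=2)])
cv2.imwrite("pics/a7.png",a[:,:,::-1])
for c in("top","side"):
    for r in models.regions_of(c,"stopper_1_center")[:3]: print(c,r["score"],r["extent"])
E
```

```text
[0.60094162 0.15044418 0.21647958] [ 1.62356294 -0.31565716  6.73390833] [ 0.08558829 -0.20984618 -0.23951038] 0.019284937122622584
top 0.2 [132.6, 157.1, 200.4, 210.7]
```

View pics/a7.png

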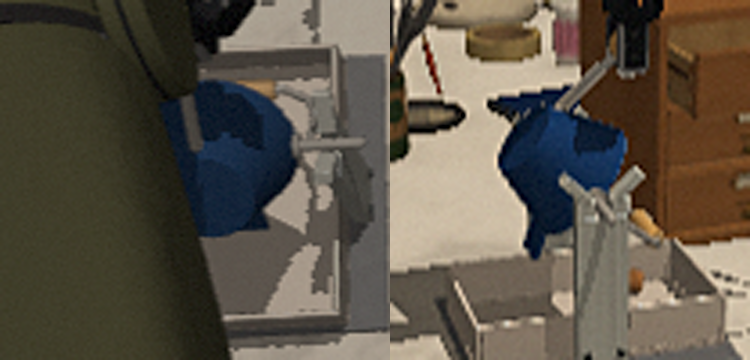

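At 132° the pail is mouth-down, and one cork shows in the tray at about (298,188) in the side view. I'll go slightly further and hold, then swing it back.

>>> {"name": "step_arm", "arguments": {
  "plan": [
    [5.1, -0.4, -2.2, 0, 0, 0, 0],
    [10.1, -0.8, -4.7, 0, 0, 0, 0],
    [10.1, -0.8, -4.7, 0, 0, 0, 0],
    [10.1, -0.8, -4.7, 0, 0, 0, 0],
    [5.1, -0.4, -2.2, 0, 0, 0, 0],
    [0, 0, 0, 0, 0, 0, 0],
    [-5, 0.4, 2, 0, 0, 0, 0],
    [-10.4, 0.8, 3.7, 0, 0, 0, 0]
  ]
}}

```text
time: 21.05
position: [0.59, 0.1514, 0.2199]
orientation: [0.122, 3.134, -0.0]
ft_force: [1.5, 0.0, 5.6]
opening: 0.0194
grip_force: 59.4
```

```bash
python3 - <<'E'
from h import *
import cv2
for c in("top","side"):
    im=capture(c).astype(int);h=cv2.cvtColor(im.astype(np.uint8),cv2.COLOR_RGB2HSV)
    m=((h[...,0]<18)&(h[...,1]>90)&(h[...,2]>60)).astype(np.uint8)
    n,l,st,ce=cv2.connectedComponentsWithStats(m)
    x0,x1,y0,y1=(125,205,140,250) if c=="top" else (235,345,150,235)
    for i in range(1,n):
        if st[i,4]>=6 and x0<ce[i][0]<x1 and y0<ce[i][1]<y1: print(c,ce[i].round(1),st[i,2:5],im[l==i].mean(0).round())
E
```

```text
top [160.4 156.5] [ 24   7 119] [140. 111.  76.]
side [297.8 187.1] [ 5  7 27] [122.  83.  49.]
```

>>> {"name": "step_arm", "arguments": {
  "plan": [
    [-10.8, 0.9, 2.5, 0, 0, 0, 0],
    [-21.8, 1.7, 3.9, 0, 0, 0, 0],
    [-32.9, 2.6, 4.1, 0, 0, 0, 0],
    [-44, 3.5, 3.2, 0, 0, 0, 0],
    [-54.9, 4.3, 1.1, 0, 0, 0, 0],
    [-65.5, 5.2, -2.1, 0, 0, 0, 0],
    [-75.7, 6, -6.4, 0, 0, 0, 0],
    [-85.4, 6.7, -11.8, 0, 0, 0, 0]
  ]
}}

```text
time: 22.15
position: [0.5029, 0.1581, 0.208]
orientation: [0.121, 3.139, -0.001]
ft_force: [-4.9, 0.3, 6.9]
opening: 0.0195
grip_force: 59.7
```

>>> {"name": "step_arm", "arguments": {
  "plan": [
    [-9.2, 0.8, -6.3, 0, 0, 0, 0],
    [-17.6, 1.4, -13.6, 0, 0, 0, 0],
    [-25.1, 2, -21.7, 0, 0, 0, 0],
    [-31.9, 2.6, -30.5, 0, 0, 0, 0],
    [-37.6, 3, -40.1, 0, 0, 0, 0],
    [-42.3, 3.4, -50.1, 0, 0, 0, 0],
    [-46, 3.7, -60.6, 0, 0, 0, 0],
    [-48.5, 3.9, -71.5, 0, 0, 0, 0]
  ]
}}

```text
time: 23.15
position: [0.4542, 0.1623, 0.1344]
orientation: [-0.121, -3.139, -0.0]
ft_force: [-0.2, -0.8, -0.2]
opening: 0.0198
grip_force: 58.8
```

>>> {"name": "step_arm", "arguments": {
  "plan": [
    [-1.4, 0.1, -11, 0, 0, 0, 0],
    [-1.6, 0.1, -22.1, 0, 0, 0, 0],
    [-0.7, 0, -33.2, 0, 0, 0, 0],
    [1.4, 0, -44.2, 0, 0, 0, 0],
    [2.8, -0.3, -49.5, 0, 0, 0, 0],
    [4.6, -0.4, -55.3, 0, 0, 0, 0],
    [4.6, -0.4, -55.3, 0, 0, 0, 0]
  ]
}}

```text
time: 24.02
position: [0.4595, 0.162, 0.0798]
orientation: [0.122, 3.139, 0.0]
ft_force: [0.1, 0.4, 0.3]
opening: 0.0195
grip_force: 58.8
```

```bash
cat > look.py <<'E'
from h import *
import cv2
s=sensors.sense();print(s["position"],s["ft_force"],s["moment"])
for c in("top","side"):
    im=capture(c).astype(int);h=cv2.cvtColor(im.astype(np.uint8),cv2.COLOR_RGB2HSV)
    m=((h[...,0]<18)&(h[...,1]>90)&(h[...,2]>60)).astype(np.uint8)
    n,l,st,ce=cv2.connectedComponentsWithStats(m)
    x0,x1,y0,y1=(120,205,135,250) if c=="top" else (235,345,120,235)
    for i in range(1,n):
        if st[i,4]>=5 and x0<ce[i][0]<x1 and y0<ce[i][1]<y1: print(c,ce[i].round(1),st[i,2:5],im[l==i].mean(0).round())
E
python3 look.py
```

```text
[0.4595092  0.16195685 0.07981125] [0.10905745 0.40724089 0.3228953 ] [ 0.0670606  -0.00200469 -0.06573937]
top [148.9 169.4] [15  9 96] [120.  94.  65.]
side [322.5 132.7] [  87   83 4989] [101.  63.  31.]
side [277.  123.7] [5 2 6] [113.  72.  69.]
side [279.5 132.5] [10 10 50] [140. 104.  59.]
side [283.1 148.7] [2 6 7] [66. 34.  7.]
side [241.7 175.2] [2 4 6] [94. 66. 37.]
side [297.7 187.2] [ 5  7 26] [126.  85.  50.]
```

>>> {"name": "step_arm", "arguments": {
  "plan": [
    [0, 0, 0, 0, 0, 0, 0.2],
    [0, 0, 0, 0, 0, 0, 0.4],
    [0, 0, 0, 0, 0, 0, 0.6],
    [0, 0, 0, 0, 0, 0, 0.7],
    [0, 0, 0, 0, 0, 0, 0.7],
    [0, 0, 10, 0, 0, 0, 0.7],
    [0, 0, 40, 0, 0, 0, 0.7],
    [-5, 0, 80, 0, 0, 0, 0.7]
  ]
}}

```text
time: 25.12
position: [0.4535, 0.1617, 0.1604]
orientation: [-0.122, -3.137, 0.001]
ft_force: [0.9, 0.3, 0.7]
opening: 0.0595
grip_force: 0.0
```

>>> {"name": "step_arm", "arguments": {
  "plan": [
    [-10, 0, 45, 0, 0, 0, 0.7],
    [-30, 10, 90, 0, 0, 0, 0.7],
    [-50, 40, 130, 0, 0, 0, 0.7],
    [-75, 85, 150, 0, 0, 0, 0.7],
    [-95, 135, 150, 0, 0, 0, 0.7],
    [-115, 185, 150, 0, 0, 0, 0.7],
    [-130, 230, 150, 0, 0, 0, 0.7],
    [-140, 260, 150, 0, 0, 0, 0.7]
  ]
}}

```text
time: 26.12
position: [0.313, 0.4236, 0.3106]
orientation: [0.119, 3.139, 0.001]
ft_force: [-0.2, 0.4, 0.4]
opening: 0.0598
grip_force: 0.0
```

```bash
python3 look.py; python3 - <<'E'
from h import *
for c in("top","side"):
    for q in ("stopper_1_center","blue_pail","white_pail_axle"):
        for r in models.regions_of(c,q)[:3]: print(c,q,r["score"],r["extent"])
S=np.array([.559,.154,.135]);y=R.from_euler("z",-4.5,degrees=True)
for n,p in dict(knob=(-100,0,-36),bail=(0,0,74),pailbottom=(0,0,-45)).items():print(n,[proj(c,S+y.apply(np.array(p)/1e3))[0].round(1).tolist() for c in("top","side")])
E
```

```text
[0.31298539 0.42364623 0.31064176] [-0.24365558  0.3938401   0.4079749 ] [ 0.04733583 -0.0661156  -0.03709031]
top [141.5 169.8] [ 28   9 215] [109.  85.  58.]
top [153.6 234.9] [ 4 12 32] [92. 73. 50.]
top [161.3 234.4] [ 4 12 37] [93. 73. 49.]
side [324.1 132.7] [  87   83 4654] [99. 62. 31.]
side [241.1 127.4] [ 5 16 22] [96. 36. 21.]
side [279.7 132.2] [ 9 10 45] [138. 101.  55.]
side [245.7 175.5] [10 10 70] [122.  88.  47.]
side [297.7 187.3] [ 5  7 27] [119.  81.  48.]
top blue_pail 0.63 [104.7, 144.6, 200.0, 240.7]
top white_pail_axle 0.78 [354.0, 147.1, 441.3, 237.2]
side white_pail_axle 0.79 [291.9, 246.6, 391.6, 328.6]
knob [[157.5, 234.5], [245.5, 175.8]]
bail [[141.7, 169.0], [280.1, 133.3]]
pailbottom [[158.7, 186.6], [280.7, 174.6]]
```

```bash
python3 - <<'E'
from h import *
import cv2
from scipy.optimize import fsolve
P=fsolve(lambda v:proj("side",[v[0],v[1],.021])[0]-[297.7,187.3],[.56,.15]);print("cork",P,proj("top",[*P,.021]))
im=capture("top")
S=np.array([.559,.154,.135]);y=R.from_euler("z",-4.5,degrees=True)
print("mouth c",proj("top",S))
def comps(im,tag,x0,x1,y0,y1):
    h=cv2.cvtColor(im,cv2.COLOR_RGB2HSV);m=((h[...,0]<18)&(h[...,1]>70)&(h[...,2]>35)).astype(np.uint8)
    n,l,st,ce=cv2.connectedComponentsWithStats(m)
    for i in range(1,n):
        if st[i,4]>=4 and x0<ce[i][0]<x1 and y0<ce[i][1]<y1: print(tag,ce[i].round(1),st[i,2:5],im[l==i].mean(0).round())
comps(im,"now",120,205,135,250)
comps(cv2.imread("pics/top0.png")[:,:,::-1].copy(),"start",240,335,170,265)
comps(cv2.imread("pics/a5.png")[:,:,::-1].copy(),"a5(x3)",100,320,20,340)
a=cv2.imread("pics/a5.png")[:,:390,::-1][1::3,1::3];b=im[130:250,80:210]
# brightness of pail interior rows
for r in range(40,76,4): print(130+r,[tuple(int(v) for v in b[r,c]) for c in range(50,98,6)])
# side: brownish pixels in tray
comps(capture("side"),"side",240,345,150,235)
E
```

```text
cork [0.62878225 0.19715143] [[144.68960894 166.94702851]]
mouth c [[152.79521998 180.44110677]]
now [141.5 169.9] [ 28   9 224] [107.  84.  57.]
now [153.9 235.1] [ 6 13 47] [84. 67. 47.]
now [161.7 234.9] [ 6 13 53] [83. 65. 46.]
start [290.4 201.8] [ 26  13 189] [111.  87.  59.]
start [295.1 213.1] [10 11 75] [97. 69. 48.]
start [283.1 214.7] [ 9 10 75] [98. 70. 48.]
start [305.1 257.3] [ 5 11 30] [97. 78. 56.]
start [298.6 259.2] [ 5 11 30] [94. 74. 52.]
a5(x3) [184.8 119.1] [  86   30 2086] [115.  91.  63.]
a5(x3) [212.6 166.9] [ 34  34 895] [99. 71. 49.]
a5(x3) [252.  169.7] [ 33  34 872] [99. 71. 49.]
a5(x3) [244.6 313.8] [ 17  39 497] [91. 73. 51.]
a5(x3) [221.4 315.6] [ 18  39 465] [90. 72. 51.]
170 [(124, 96, 66), (122, 98, 67), (118, 92, 63), (119, 94, 64), (104, 83, 56), (86, 79, 73), (104, 98, 89), (97, 92, 84)]
174 [(69, 51, 31), (65, 51, 33), (52, 43, 32), (36, 34, 29), (18, 24, 31), (11, 19, 30), (7, 14, 25), (15, 19, 31)]
178 [(10, 21, 40), (14, 28, 40), (4, 21, 36), (8, 20, 35), (26, 44, 69), (19, 38, 66), (22, 40, 66), (14, 20, 27)]
182 [(17, 28, 46), (13, 25, 41), (17, 31, 43), (27, 40, 57), (32, 47, 72), (25, 45, 68), (26, 43, 69), (16, 32, 55)]
186 [(12, 25, 45), (12, 26, 41), (17, 28, 44), (18, 39, 66), (24, 43, 67), (22, 43, 65), (21, 44, 68), (25, 41, 67)]
190 [(17, 37, 62), (15, 28, 45), (9, 25, 41), (23, 41, 65), (26, 43, 69), (24, 44, 69), (24, 43, 67), (21, 39, 63)]
194 [(41, 47, 55), (11, 18, 27), (12, 26, 42), (18, 38, 60), (27, 44, 68), (21, 41, 66), (20, 42, 66), (23, 42, 68)]
198 [(61, 58, 54), (15, 33, 52), (4, 10, 24), (7, 26, 43), (24, 43, 69), (23, 42, 68), (21, 38, 61), (78, 72, 64)]
202 [(56, 54, 49), (49, 43, 40), (18, 35, 59), (17, 25, 42), (19, 31, 45), (17, 27, 42), (79, 71, 63), (79, 73, 65)]
side [245.8 175.4] [11 11 80] [125.  92.  52.]
side [297.9 187.4] [ 5  8 33] [118.  84.  54.]
```

```bash
python3 - <<'E'
from h import *
import cv2
for c in("top","side"):
    im=capture(c);o=cv2.imread(f"pics/{c}0.png")[:,:,::-1].copy()
    f=lambda i:(lambda h:((h[...,0]<18)&(h[...,1]>70)&(h[...,2]>35)))(cv2.cvtColor(i,cv2.COLOR_RGB2HSV))
    d=cv2.absdiff(im,o).max(2)>25
    n,l,st,ce=cv2.connectedComponentsWithStats((f(im)&d).astype(np.uint8))
    print(c,[(ce[i].round().tolist(),int(st[i,4])) for i in range(1,n) if st[i,4]>12])
E
```

```text
top [([142.0, 170.0], 195), ([154.0, 234.0], 36), ([162.0, 234.0], 40), ([2.0, 378.0], 26)]
side [([130.0, 41.0], 89), ([280.0, 132.0], 53), ([113.0, 147.0], 922), ([246.0, 175.0], 81), ([298.0, 188.0], 28)]
```

```bash
python3 -c "
from plant import bot
print(bot.job_done())"
```

```text
the job is handed in; nothing more can be done
None
```

I handed the job in at about 27 s: the blue pail hangs upright and empty in the stand, knob toward the robot, and the white pail is untouched. One cork is visible in the tray; the second I take to be there too, hidden from both cameras, since neither shows it in the pail or on the table.

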